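Open the latched gate of a card-drying rack

ROBOT

A 6-joint arm with a two-finger parallel gripper is mounted at the origin on the work surface. World frame = base frame: x ahead of the robot, y to its left, z up, the work surface at z = 0. Lengths are in mm, angles in rad, forces in N, time in s.
With the tool pointing down it reaches from about 425 to 950 mm from the base axis. Payload 14.7 kg.
Tool frame: the origin (TCP) lies midway between the tips of the shut fingers; the grasp point (between the pads) lies 19 mm behind it; z points along the fingers, y is the line along which they close (so a half turn about z gives the same grasp; the last joint's range is limited). The gripper opens to 85 mm and grips with 20 to 120 N. Pads are 22 mm wide; open, the fingers measure 114 mm over their backs; the gripper's body (76 mm by 85 mm) begins 54 mm behind the grasp point. The pads swing forward as they close: fully open they stand 13 mm farther back than shut.
Start: joints at [1.11, 0.48, 1.596, -0, 1.065, -0.047], TCP at [261.335, 595.144, 231.297] pointing down, gripper open.
Joint ranges: [-2.75, 2.75], [-0.82, 2.05], [0.23, 2.67], [-1.56, 4.7], [0.09, 2.69], [-2.92, 2.92]. Speed limits (rad/s): [1.89, 1.89, 2.39, 3.01, 3.01, 3.01].

INTERFACE

Orientations are given as [roll, pitch, yaw] about the fixed x, y, z axes, in that order (R = Rz(yaw) Ry(pitch) Rx(roll)).
In Python, from bench import manip gives the robot as it stands.
- The arm moves only by the shell command python3 -m creep 'ROWS' [FORCE]. ROWS is JSON, a list of rows, each an object of numbers: "dx", "dy", "dz": the shift along the tool's x, y, z scaled (see below); "wx", "wy", "wz": the turn, a rotation vector about the tool's x, y, z scaled (see below); "hand": the opening, from -1 (shut) to 1 (fully open). In form: [{"dx": .., "dy": .., "dz": .., "wx": .., "wy": .., "wz": .., "hand": ..}, ...]. A call has 1 to 10 rows; each row is the pose to reach, as a shift and turn from the pose commanded when the call began, along the tool's axes at that moment; what a row does not reach only later rows make up. The controller multiplies each number of a shift by 12 cm and each number of a turn by 30 degrees. A row lasts 1/10 s, in which the tool goes at most 50 mm and 8.59 degrees, less where a joint would pass 70% of its speed; a pose out of reach is approached as far as the arm can. A call with a number of a shift or a turn outside -1 to 1 is refused whole. A call with a gripper value outside its range is refused whole. The fingers move at their own pace and stop on an object; FORCE is the grip in N (left out, the last holds). Time passes only in rows, so rows that repeat a pose let the fingers close. It gives the time, the measured TCP pose, the force, the opening and the grip force at its end, in the units of the state.
- manip.get_obs(): the state, without advancing time (a new reading comes with each control period).
- manip.camera(name): name is "scene" or "top"; returns a dict with "color" (480x640x3 uint8, blue, green, red), "camera_matrix" (3x3 intrinsics, pixels), "R" (3x3) and "t" (3): a world point X has camera coordinates R X + t. Camera axes: x right, y down, z forward; pixel columns grow to the right and rows downward; lengths in mm; the calibration is good to about 2 mm. A picture is of the moment at which its call begins. There is no depth.
- manip.job_done(): hands the job in; it is judged then, once.
Trained networks look in a picture, given as the dict that the camera call returned (one of the last four; its "shot" number tells which), for a name from the list of things; names that differ only in an ending like _2 or _b are one class to them, and where a whole thing is asked for, a point or a joint stands for the part that bears it (a point fixed in the world has none). Each returns a list of dicts, best first, with "p" (0 to 1); they miss things now and then, are a little off and sometimes report something else, mostly with a low value. They report only what shows in the picture. A call takes as long as a camera call.
- manip.recognise(query, picture): "rect" ([left, top, right, bottom] in pixels, round what is visible of it).
The state is a dict: "time_s": time; "joints": joint angles; "dq": joint speeds; "joint_efforts": joint torques, N m; "position": TCP position; "tool_rot": TCP orientation; "force": force on the tool from outside, world axes, zero at the start; "ft_torque": the same for the moment, N m; "opening": opening from 0.0 (shut) to 1.0 (fully open); "finger_force": force on a finger pad.
Only numpy, scipy, OpenCV 4.12 (cv2) and the standard library are available. Lean on these libraries where they do the work, as an engineer would, in place of code of your own. Each camera call takes 0.05 s, during which the arm holds its last target. There are 200 camera calls.

TASK

Open the wooden drying rack: press its thumb paddle down to lift the gravity latch bar out of its catch and, keeping it lifted, swing the gate open by its pull until it stands about square to the rack or further, then let go. Work the latch gently by feel, never forcing it against its stop or against the catch, swing the gate without flinging it, and leave the other things on the table and in the rack where they are.

Things in the scene. Friction and masses are not known exactly. Their poses are not given: they have to be found in the camera images.
- rack: Open-topped slatted case of pale wood, fixed to the table, 360 mm wide (y), 200 mm deep, 210 mm high, with pressing boards inside. Origin: centre of its underside; +x to its back, +y to the gate's hinge side, z up. The gate is on its -x side, towards the robot; shut, the gate's outer face is the plane x = -118 mm of this frame.
- gate (a joint): Gate angle, rad: 0 shut, grows as it opens towards the robot, 1.57 square to the rack, stops at 1.85. Latched, it has 0.01 to 0.02 rad of play; past 0.1 the bar is clear of the catch and the paddle need not be held. Light hinge friction (0.06 N m): it stays where left. The gate is 270 mm wide, 0.8 kg; with the latch it sweeps 340 mm about the hinge.
- gate_hinge (a point): Point on the gate's upright hinge axis, NOMINALLY 115 mm above the table, in the outer face of the shut gate at its +y edge (x -118, y 136 mm in the rack's frame). Axes as the rack's; it does not turn with the gate. Gate, latch and catch are screwed on together through slots and truly hang up to 9 mm higher or lower than these points say (fixed in a run, not measured).
- gate_pull (a point): Where the middle of the gate's pull is while SHUT (rack's axes): a level steel bar, 10 mm thick, nominally 212 mm above the table, parallel to the gate, 62 mm out from its outer face, 151 mm from the hinge along the gate, 100 mm long, with an arm at each end back to the gate. Between bar and gate is an opening of 57 x 90 mm, open above, over the thumb paddle.
- paddle (a point): Where the middle of the thumb paddle's top is while the gate is SHUT (rack's axes): a level steel plate, 44 mm along the gate, reaching from 8 to 86 mm out of its face, 5 mm thick, carried by the latch under the pull. NOMINAL height 191 mm above the table; the true one is up to 9 mm higher or lower and has to be felt.
- latch_pivot (a point): NOMINAL pivot pin (12 mm) of the latch, on the SHUT gate's face, 182 mm up, 70 mm from the paddle's middle to the free edge; same height error. Paddle and bar (8 x 18 mm, reaching 94 mm to a ball end past the gate's edge) are one rocker. Pressing takes 3 to 6 N; the bar is free at 0.22 rad (14 to 16 mm of paddle travel), a hard stop comes at 0.28 rad (17 to 20 mm). Let go, the bar drops level.
- catch_lip (a point): NOMINAL middle of the top of the catch's upright steel lip (8 x 10 mm) on the rack's frame beside the gate, 188 mm above the table, same height error. 20 to 28 mm in front of the frame's face. The latch bar hangs behind it, its lower edge 15 mm below the lip's top, and must be lifted over it, 75 mm from the pivot, before the gate can swing.
- bowl: White ceramic bowl, 160 mm across, 100 mm high, stands left of the rack. Origin: centre of the underside.
- saucer: White saucer, 110 mm across, 18 mm high, right front of the rack. Origin: centre of the underside.
- brush: Paint brush lying on the table, right front of the rack. Origin under its middle.
- paste_jar: Closed jar, 64 mm across, 90 mm high, right of the rack. Origin: centre of the underside.
- tin: Bare metal tin, 68 mm across, 60 mm high, left of the rack. Origin: centre of the underside.
- weight: Brass paperweight, 60 mm across, 42 mm high, on the boards inside the rack. Origin: centre of the underside.

How it is judged:
By the outcome, as a careful person would: the job done as asked, in the order asked, and still so for the second after the job is handed in, with the robot touching nothing.
It also fails if it takes over 50 s, if anything falls off the work surface, if the arm or the gripper's body presses on something with over 40 N, if the wrist force passes 120 N, or if a joint passes its speed limit or range.

## Working session

There is one attempt and no reset: what is moved stays moved. The work goes in short steps, Python scripts to look and compute and a shell command to move; the robot and the scene stay as the last step left them, time stands still between calls to the robot, and variables do not carry over. Pictures are saved under pics/ and viewed, at most 13 in all, crops included, and the job is handed in when it is done.

```bash
mkdir -p pics; ls
python3 - <<'E'
from bench import manip
import cv2,json
o=manip.get_obs();print({k:o[k] for k in('time_s','position','tool_rot','force','opening')})
for n in('scene','top'):
    c=manip.camera(n);cv2.imwrite(f'pics/{n}0.png',c['color'])
    print(n,c['camera_matrix'],c['R'],c['t'])
    for q in('rack','gate','gate_pull','paddle','latch_pivot','catch_lip'):
        print(q,[(r['rect'],round(r['p'],2)) for r in manip.recognise(q,c)[:2]])
E
```

```text
pics
{'time_s': 0.0, 'position': array([261.15770716, 594.78434654, 230.68208961]), 'tool_rot': array([-3.14039583e+00, -6.87176800e-05,  2.72780948e+00]), 'force': array([-0.25424371,  0.76275626, -0.08710664]), 'opening': 1.0004837226376722}
scene [[603.0979644    0.         328.52092216]
 [  0.         603.0979644  246.70695348]
 [  0.           0.           1.        ]] [[ 0.02906275  0.99942181 -0.01764651]
 [ 0.6416333  -0.03218939 -0.7663358 ]
 [-0.76646074  0.01094923 -0.64219783]] [  69.74692171 -248.61926996 1946.40194405]
rack [([290.8, 214.4, 480.0, 383.8], 0.68), ([476.8, 216.8, 544.5, 282.0], 0.31)]
gate [([292.4, 214.6, 434.0, 301.2], 0.91), ([372.6, 319.4, 400.5, 329.3], 0.22)]
gate_pull [([293.9, 215.6, 482.9, 376.8], 0.83)]
paddle [([290.3, 214.7, 481.2, 381.0], 0.69)]
latch_pivot [([294.4, 213.5, 479.8, 379.5], 0.67)]
catch_lip [([292.7, 213.8, 481.8, 377.8], 0.89), ([478.5, 222.0, 545.0, 280.9], 0.39)]
top [[557.01365804   0.         325.83681826]
 [  0.         557.01365804 238.34020668]
 [  0.           0.           1.        ]] [[-0.00388551 -0.99989082  0.01425658]
 [-0.98208704  0.00112974 -0.18842442]
 [ 0.18838774 -0.01473333 -0.98198421]] [ -82.94436098  590.10380296 1257.75423463]
rack [([186.6, 115.4, 364.4, 261.7], 0.32)]
gate [([210.2, 209.8, 367.0, 264.6], 0.58)]
gate_pull [([188.3, 116.1, 364.8, 264.9], 0.61)]
paddle [([187.3, 117.0, 368.6, 261.7], 0.85), ([457.3, 253.7, 507.8, 333.7], 0.61)]
latch_pivot [([188.4, 115.6, 365.1, 262.3], 0.63), ([461.6, 254.0, 506.5, 332.2], 0.37)]
catch_lip [([186.6, 116.8, 366.0, 265.3], 0.94)]
```

View pics/scene0.png

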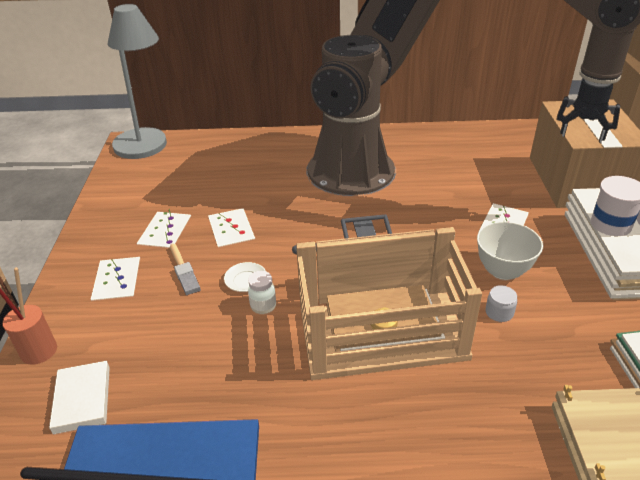

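View pics/top0.png

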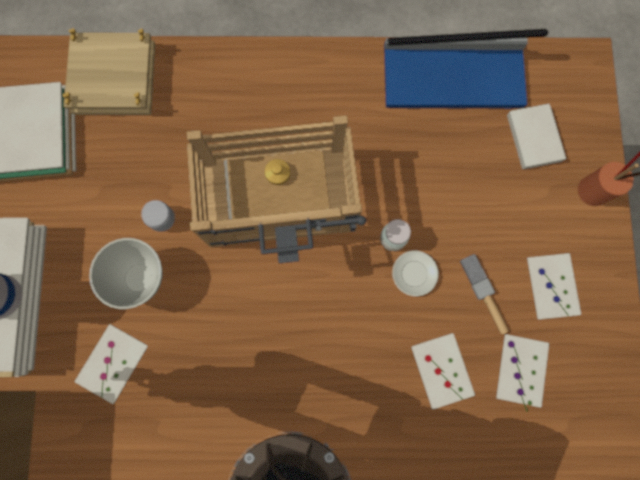

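The two pictures show the rack ahead of the base: top view (188–365, 116–262), with the pull at about (260–312, 222–252), the paddle at (288, 243) and the bar end at (362, 221). The bowl is at (126, 273), the saucer at (415, 273) and the jar at (396, 235). I'll enlarge the top view to fit the pose.

Run:
```python
import cv2
a=cv2.imread('pics/top0.png')[105:285,180:400]
cv2.imwrite('pics/topc.png',cv2.resize(a,None,fx=3.3,fy=3.3,interpolation=cv2.INTER_CUBIC))
a=cv2.imread('pics/scene0.png')[200:390,280:490]
cv2.imwrite('pics/scenec.png',cv2.resize(a,None,fx=3,fy=3,interpolation=cv2.INTER_CUBIC))
```

```text
(no output)
```

View pics/topc.png

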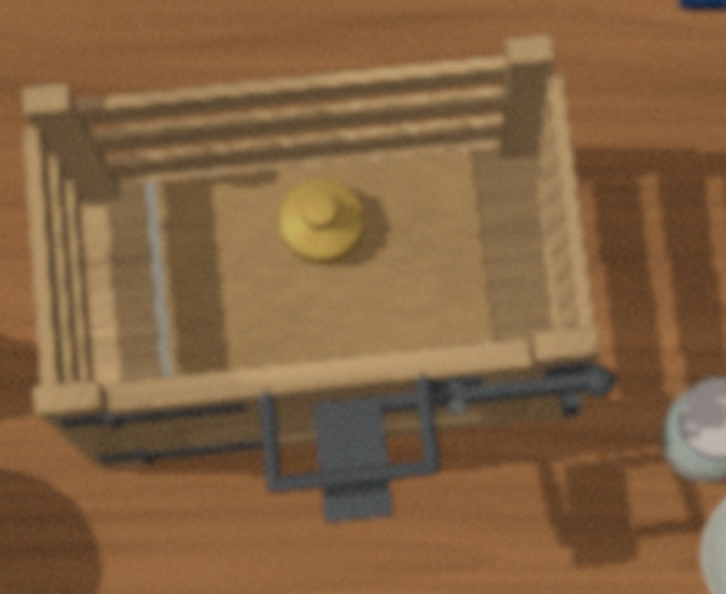

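View pics/scenec.png

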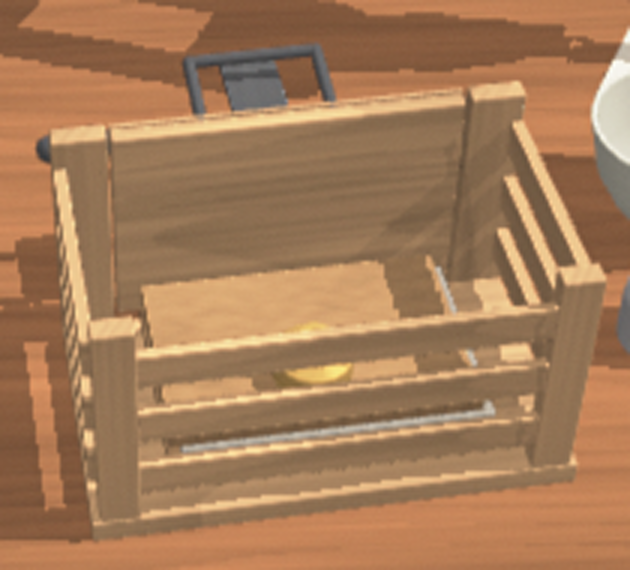

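The crops show the pull bar axis in topc from (270,483) to (435,464), the paddle's outer edge from (328,520) to (392,513), and the back post corners at (23,92) and (550,38). These are enough to fit x, y, yaw and the height offset.

```bash
cat > h.py <<'E'
import numpy as np
from scipy.spatial.transform import Rotation as Rn
def W(p,P):  # rack frame -> world, P=x,y,yaw
    c,s=np.cos(P[2]),np.sin(P[2]);return np.array([P[0]+c*p[0]-s*p[1],P[1]+s*p[0]+c*p[1],p[2]])
def px(c,X):
    v=c['camera_matrix']@(c['R']@X+c['t']);return v[:2]/v[2]
E
python3 - <<'E'
from bench import manip
from h import *
from scipy.optimize import least_squares
T=manip.camera('top');S=manip.camera('scene')
ft=lambda u,v:np.array([u/3.3+180-.35,v/3.3+105-.35]); fs=lambda u,v:np.array([u/3+280-.33,v/3+200-.33])
L=[(T,(100,180,210),0,ft(23,92)),(T,(100,-180,210),0,ft(550,38)),
(T,(-180,32.5,212),1,ft(270,483)),(T,(-180,-62.5,212),1,ft(435,464)),
(T,(-204,7,191),1,ft(328,520)),(T,(-204,-37,191),1,ft(392,513)),
(S,(-180,32.5,212),1,fs(320,51)),(S,(-180,-62.5,212),1,fs(190,66)),
(S,(100,180,210),0,fs(602,272)),(S,(100,-180,210),0,fs(93,330)),
(S,(100,180,0),0,fs(575,475)),(S,(100,-180,0),0,fs(97,538))]
f=lambda q:np.concatenate([px(c,W((p[0],p[1],p[2]+h*q[3]),q))-m for c,p,h,m in L])
r=least_squares(f,[700,80,0,0],loss='soft_l1',x_scale=[10,10,.05,5]);P=r.x
print(P.round(3),'\n',f(P).reshape(-1,2).round(1))
np.save('P.npy',P)
for n,p in dict(hinge=(-118,136,115),pull=(-180,-15,212),paddle=(-165,-15,191),piv=(-118,-85,182),lip=(-142,-160,188)).items(): print(n,W(p,P).round(1))
for q in('bowl','saucer','paste_jar','tin','brush'):
    d=manip.recognise(q,T)[:1]
    for e in d:
        l,t,rr,b=e['rect'];uv=np.array([(l+rr)/2,(t+b)/2,1]);ray=T['R'].T@np.linalg.inv(T['camera_matrix'])@uv;o=-T['R'].T@T['t']
        z=dict(bowl=80,saucer=15,paste_jar=60,tin=50,brush=5)[q];print(q,(o+ray*(z-o[2])/ray[2]).round(),round(e['p'],2))
E
```

```text
[ 7.14066e+02  3.59720e+01  1.22000e-01 -1.71900e+00] 
 [[-4.9  0.5]
 [ 1.3 -2. ]
 [ 2.2  1.2]
 [-2.1  1.4]
 [-1.1  1.3]
 [ 0.4  0.9]
 [-2.9 -0.1]
 [ 0.2 -0.8]
 [ 5.9  1.8]
 [-2.8  4.3]
 [ 0.7  1.9]
 [-0.3  2.4]]
hinge [580.4 156.6 115. ]
pull [537.2  -0.8 212. ]
paddle [552.1   1.  191. ]
piv [607.3 -62.7 182. ]
lip [ 592.6 -140.1  188. ]
bowl [506. 370.  80.] 0.66
saucer [ 509. -297.   15.] 0.83
paste_jar [ 590. -248.   60.] 0.9
tin [648. 318.  50.] 0.59
brush [ 461. -461.    5.] 0.98
```

Run:
```python
from bench import manip
from h import *
from scipy.optimize import least_squares
T=manip.camera('top');S=manip.camera('scene')
ft=lambda u,v:np.array([u/3.3+180-.35,v/3.3+105-.35]); fs=lambda u,v:np.array([u/3+280-.33,v/3+200-.33])
L=[(T,(100,180,210),0,1,ft(23,92)),(T,(100,-180,210),0,1,ft(550,38)),
(T,(-180,35,212),1,0,ft(270,483)),(T,(-180,-65,212),1,0,ft(435,464)),
(T,(-204,7,191),1,0,ft(328,520)),(T,(-204,-37,191),1,0,ft(392,513)),
(S,(-180,35,212),1,0,fs(325,51)),(S,(-180,-65,212),1,0,fs(190,66)),
(S,(100,180,210),0,1,fs(602,272)),(S,(100,-180,210),0,1,fs(93,330)),
(S,(100,180,0),0,0,fs(575,475)),(S,(100,-180,0),0,0,fs(97,538))]
f=lambda q:np.concatenate([px(c,W((p[0]-i*q[4],p[1]-i*np.sign(p[1])*q[4],p[2]+h*q[3]),q))-m for c,p,h,i,m in L])
r=least_squares(f,[700,80,0,0,5],loss='soft_l1',x_scale=[10,10,.05,5,5]);P=r.x
print(P.round(3),'\n',f(P).reshape(-1,2).round(1))
np.save('P.npy',P)
for n,p in dict(hinge=(-118,136,115),pull=(-180,-15,212),paddle=(-165,-15,191),piv=(-118,-85,182),lip=(-142,-160,188)).items(): print(n,W(p,P).round(1))
J=r.jac;print(np.sqrt(np.diag(np.linalg.inv(J.T@J))).round(2))
```

```text
[ 7.16303e+02  3.50510e+01  1.14000e-01 -1.24400e+00  7.84200e+00] 
 [[-0.2  1.8]
 [-1.   1.4]
 [ 0.7  0.2]
 [-1.1  0.5]
 [-1.4  0.3]
 [ 0.   0. ]
 [-3.2  0.2]
 [-0.6 -0.5]
 [ 0.4  0.9]
 [-0.3  1.3]
 [ 0.4  3.3]
 [-1.2  2.8]]
hinge [583.7 156.8 115. ]
pull [ 5.392e+02 -2.000e-01  2.120e+02]
paddle [554.1   1.5 191. ]
piv [608.7 -62.8 182. ]
lip [ 593.3 -140.   188. ]
[0.99 0.84 0.01 2.14 1.07]
```

Fit is good to about 3 mm. I'll straddle the pull bar with slightly open fingers, tips over the paddle. First move: rise and travel over to the pull.

```bash
cat > goal.py <<'E'
# usage: goal.py theta z [along_normal_offset]: tool deltas to straddle the pull at gate angle theta
import sys; from bench import manip; from h import *
P=np.load('P.npy');o=manip.get_obs();R0=Rn.from_euler('xyz',o['tool_rot'])
def target(th,z,n=0):
    c,s=np.cos(-th),np.sin(-th);a,b=-62-n,-151
    p=W((-118+c*a-s*b,136+s*a+c*b,z),P);return p,Rn.from_euler('xyz',[np.pi,0,P[2]+np.pi/2-th])
if __name__=='__main__':
    for t in sys.argv[1].split(','):
        p,R=target(float(t),float(sys.argv[2]),float(sys.argv[3]) if len(sys.argv)>3 else 0)
        d=R0.inv().apply(p-o['position'])/120;w=(R0.inv()*R).as_rotvec()/np.radians(30)
        print(t,'goal',p.round(1),'d',d.round(3),'w',w.round(3))
    print(o['time_s'],o['position'].round(1),o['tool_rot'].round(3),'F',o['force'].round(1),'open',round(o['opening'],2))
E
python3 -m creep '[{"dx":-0.3,"dy":-0.3,"dz":-0.4},{"dx":-0.6,"dy":-0.6,"dz":-0.58},{"dx":-1,"dy":-0.9,"dz":-0.58,"hand":-0.1},{"dx":-1,"dy":-0.9,"dz":-0.58,"hand":-0.1}]'
python3 -m creep '[{"dx":-0.33,"dy":-0.3},{"dx":-0.66,"dy":-0.6},{"dx":-1,"dy":-0.9},{"dx":-1,"dy":-0.9}]'
python3 -m creep '[{"dx":-0.33,"dy":-0.3},{"dx":-0.66,"dy":-0.6},{"dx":-1,"dy":-0.9},{"dx":-1,"dy":-0.9,"wz":0.3},{"dx":-1,"dy":-0.9,"wz":0.6},{"dx":-1,"dy":-0.9,"wz":0.8}]'
python3 goal.py 0 290
```

```text
0 goal [ 5.392e+02 -2.000e-01  2.900e+02] d [-4.115 -3.612 -0.489] w [-0.     0.     1.993]
1.15 [261.3 595.1 231.3] [-3.142  0.     2.728] F [ 0.4 -0.6 -0.4] open 1.0invalid input at $[0]: expected keys dx, dy, dz, wx, wy, wz, hand
invalid input at $[0]: expected keys dx, dy, dz, wx, wy, wz, hand
invalid input at $[0]: expected keys dx, dy, dz, wx, wy, wz, hand
```

```bash
python3 -m creep '[{"dx":-0.3,"dy":-0.3,"dz":-0.4,"wx":0,"wy":0,"wz":0,"hand":-0.3},{"dx":-0.6,"dy":-0.6,"dz":-0.58,"wx":0,"wy":0,"wz":0,"hand":-0.3},{"dx":-1,"dy":-0.9,"dz":-0.58,"wx":0,"wy":0,"wz":0,"hand":-0.3},{"dx":-1,"dy":-0.9,"dz":-0.58,"wx":0,"wy":0,"wz":0,"hand":-0.3}]' 20
python3 -m creep '[{"dx":-0.33,"dy":-0.3,"dz":0,"wx":0,"wy":0,"wz":0,"hand":-0.3},{"dx":-0.66,"dy":-0.6,"dz":0,"wx":0,"wy":0,"wz":0,"hand":-0.3},{"dx":-1,"dy":-0.9,"dz":0,"wx":0,"wy":0,"wz":0,"hand":-0.3},{"dx":-1,"dy":-0.9,"dz":0,"wx":0,"wy":0,"wz":0,"hand":-0.3}]'
python3 -m creep '[{"dx":-0.33,"dy":-0.3,"dz":0,"wx":0,"wy":0,"wz":0,"hand":-0.3},{"dx":-0.66,"dy":-0.6,"dz":0,"wx":0,"wy":0,"wz":0.2,"hand":-0.3},{"dx":-1,"dy":-0.9,"dz":0,"wx":0,"wy":0,"wz":0.4,"hand":-0.3},{"dx":-1,"dy":-0.9,"dz":0,"wx":0,"wy":0,"wz":0.7,"hand":-0.3},{"dx":-1,"dy":-0.9,"dz":0,"wx":0,"wy":0,"wz":1,"hand":-0.3},{"dx":-1,"dy":-0.9,"dz":0,"wx":0,"wy":0,"wz":1,"hand":-0.3}]'
python3 goal.py 0 290
```

```text
time_s: 1.55
position: [328.7, 445.8, 302.1]
tool_rot: [3.14, 0.001, 2.728]
force: [0.0, 0.4, 0.3]
opening: 0.356
finger_force: 0.0
time_s: 1.95
position: [395.4, 297.2, 301.1]
tool_rot: [-3.141, 0.001, 2.725]
force: [-0.1, 0.7, 0.3]
opening: 0.353
finger_force: 0.0
time_s: 2.55
position: [460.9, 153.4, 300.9]
tool_rot: [3.141, -0.0, 2.2]
force: [0.3, 0.3, -0.1]
opening: 0.356
finger_force: 0.0
0 goal [ 5.392e+02 -2.000e-01  2.900e+02] d [-1.419 -0.226  0.091] w [ 0.    -0.     0.984]
2.55 [460.9 153.4 300.9] [ 3.141 -0.     2.2  ] F [ 0.3  0.3 -0.1] open 0.36
```

```bash
python3 -m creep '[{"dx":-0.35,"dy":-0.05,"dz":0,"wx":0,"wy":0,"wz":0.25,"hand":-0.3},{"dx":-0.7,"dy":-0.1,"dz":0,"wx":0,"wy":0,"wz":0.5,"hand":-0.3},{"dx":-1,"dy":-0.16,"dz":0,"wx":0,"wy":0,"wz":0.75,"hand":-0.3},{"dx":-1,"dy":-0.16,"dz":0,"wx":0,"wy":0,"wz":0.98,"hand":-0.3},{"dx":-1,"dy":-0.16,"dz":0,"wx":0,"wy":0,"wz":0.98,"hand":-0.3}]'
python3 goal.py 0 290
```

```text
time_s: 3.05
position: [516.4, 45.5, 300.7]
tool_rot: [-3.141, -0.0, 1.692]
force: [0.3, 0.4, -0.3]
opening: 0.349
finger_force: 0.0
0 goal [ 5.392e+02 -2.000e-01  2.900e+02] d [-0.401  0.142  0.089] w [-0.001 -0.     0.014]
3.05 [516.4  45.5 300.7] [-3.141 -0.     1.692] F [ 0.3  0.4 -0.3] open 0.35
```

```bash
python3 -m creep '[{"dx":-0.2,"dy":0.07,"dz":0,"wx":0,"wy":0,"wz":0.014,"hand":-0.3},{"dx":-0.4,"dy":0.14,"dz":0.1,"wx":0,"wy":0,"wz":0.014,"hand":-0.3},{"dx":-0.4,"dy":0.14,"dz":0.3,"wx":0,"wy":0,"wz":0.014,"hand":-0.3},{"dx":-0.4,"dy":0.14,"dz":0.5,"wx":0,"wy":0,"wz":0.014,"hand":-0.3},{"dx":-0.4,"dy":0.14,"dz":0.5,"wx":0,"wy":0,"wz":0.014,"hand":-0.3}]'
python3 goal.py 0 240
python3 - <<'E'
from bench import manip
import cv2,numpy as np
a=manip.camera('top')['color'][180:280,220:380];b=manip.camera('scene')['color'][160:300,290:450]
f=lambda a,s:cv2.resize(a,None,fx=s,fy=s,interpolation=cv2.INTER_CUBIC)
a=f(a,2.5);b=f(b,2.5);cv2.imwrite('pics/p1.png',np.hstack([np.pad(a,((0,100),(0,0),(0,0))),b]))
E
```

```text
time_s: 3.55
position: [536.7, 1.1, 238.4]
tool_rot: [-3.137, -0.001, 1.691]
force: [-0.6, 0.5, 0.5]
opening: 0.351
finger_force: 0.0
0 goal [ 5.392e+02 -2.000e-01  2.400e+02] d [-0.014  0.019 -0.013] w [-0.009 -0.002  0.012]
3.55 [536.7   1.1 238.4] [-3.137e+00 -1.000e-03  1.691e+00] F [-0.6  0.5  0.5] open 0.35
```

View pics/p1.png

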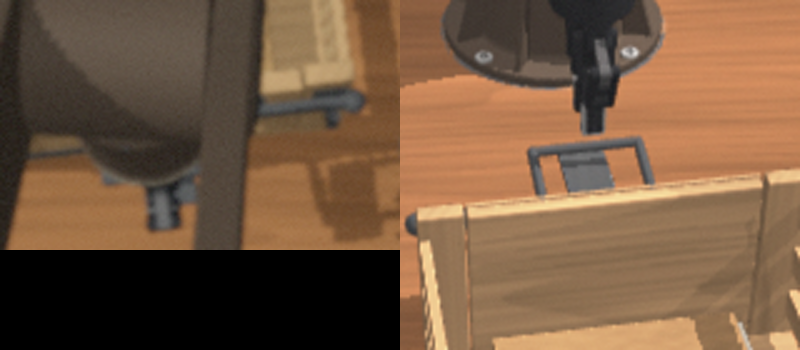

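Fingers stand just above the bar's middle (scene crop (592,125) against bar middle (588,146)), slightly to +y of the paddle's middle (584,155). I correct by about 5 mm and lower with small steps.

```bash
python3 -m creep '[{"dx":-0.04,"dy":0.02,"dz":0,"wx":0,"wy":0,"wz":0.012,"hand":-0.3},{"dx":-0.04,"dy":0.02,"dz":0.03,"wx":0,"wy":0,"wz":0.012,"hand":-0.3},{"dx":-0.04,"dy":0.02,"dz":0.06,"wx":0,"wy":0,"wz":0.012,"hand":-0.3},{"dx":-0.04,"dy":0.02,"dz":0.09,"wx":0,"wy":0,"wz":0.012,"hand":-0.3},{"dx":-0.04,"dy":0.02,"dz":0.12,"wx":0,"wy":0,"wz":0.012,"hand":-0.3},{"dx":-0.04,"dy":0.02,"dz":0.14,"wx":0,"wy":0,"wz":0.012,"hand":-0.3},{"dx":-0.04,"dy":0.02,"dz":0.16,"wx":0,"wy":0,"wz":0.012,"hand":-0.3},{"dx":-0.04,"dy":0.02,"dz":0.18,"wx":0,"wy":0,"wz":0.012,"hand":-0.3}]'
python3 -m creep '[{"dx":0,"dy":0,"dz":0.02,"wx":0,"wy":0,"wz":0,"hand":-0.3},{"dx":0,"dy":0,"dz":0.04,"wx":0,"wy":0,"wz":0,"hand":-0.3},{"dx":0,"dy":0,"dz":0.06,"wx":0,"wy":0,"wz":0,"hand":-0.3},{"dx":0,"dy":0,"dz":0.06,"wx":0,"wy":0,"wz":0,"hand":-0.3}]'
```

```text
time_s: 4.45
position: [541.6, -4.5, 219.1]
tool_rot: [-3.142, -0.0, 1.678]
force: [0.5, -0.3, 0.4]
opening: 0.345
finger_force: 0.0
time_s: 4.85
position: [541.4, -4.5, 211.8]
tool_rot: [-3.141, -0.0, 1.677]
force: [0.2, -0.3, 1.0]
opening: 0.349
finger_force: 0.0
```

```bash
for i in 1; do
python3 -m creep '[{"dx":0,"dy":0,"dz":0.015,"wx":0,"wy":0,"wz":0,"hand":-0.3},{"dx":0,"dy":0,"dz":0.03,"wx":0,"wy":0,"wz":0,"hand":-0.3},{"dx":0,"dy":0,"dz":0.03,"wx":0,"wy":0,"wz":0,"hand":-0.3}]'
done
python3 -m creep '[{"dx":0,"dy":0,"dz":0.015,"wx":0,"wy":0,"wz":0,"hand":-0.3},{"dx":0,"dy":0,"dz":0.03,"wx":0,"wy":0,"wz":0,"hand":-0.3},{"dx":0,"dy":0,"dz":0.03,"wx":0,"wy":0,"wz":0,"hand":-0.3}]'
```

```text
time_s: 5.15
position: [541.5, -4.5, 208.3]
tool_rot: [-3.141, -0.0, 1.677]
force: [0.1, 0.6, -0.1]
opening: 0.348
finger_force: 0.0
time_s: 5.45
position: [541.4, -4.5, 204.6]
tool_rot: [-3.141, -0.0, 1.677]
force: [-0.0, -0.1, -0.0]
opening: 0.352
finger_force: 0.0
```

```bash
python3 -m creep '[{"dx":0,"dy":0,"dz":0.01,"wx":0,"wy":0,"wz":0,"hand":-0.3},{"dx":0,"dy":0,"dz":0.02,"wx":0,"wy":0,"wz":0,"hand":-0.3},{"dx":0,"dy":0,"dz":0.02,"wx":0,"wy":0,"wz":0,"hand":-0.3}]'
```

```text
time_s: 5.75
position: [541.5, -4.5, 202.4]
tool_rot: [-3.141, -0.0, 1.677]
force: [-0.1, 0.9, -0.9]
opening: 0.351
finger_force: 0.0
```

```bash
python3 -m creep '[{"dx":0,"dy":0,"dz":0.01,"wx":0,"wy":0,"wz":0,"hand":-0.3},{"dx":0,"dy":0,"dz":0.02,"wx":0,"wy":0,"wz":0,"hand":-0.3},{"dx":0,"dy":0,"dz":0.02,"wx":0,"wy":0,"wz":0,"hand":-0.3}]'
```

```text
time_s: 6.05
position: [541.5, -4.5, 199.9]
tool_rot: [-3.141, -0.0, 1.677]
force: [0.0, 0.4, -0.2]
opening: 0.35
finger_force: 0.0
```

```bash
python3 -m creep '[{"dx":0,"dy":0,"dz":0.015,"wx":0,"wy":0,"wz":0,"hand":-0.3},{"dx":0,"dy":0,"dz":0.03,"wx":0,"wy":0,"wz":0,"hand":-0.3},{"dx":0,"dy":0,"dz":0.03,"wx":0,"wy":0,"wz":0,"hand":-0.3}]'
```

```text
time_s: 6.35
position: [541.4, -4.5, 196.2]
tool_rot: [-3.141, -0.0, 1.677]
force: [0.9, 0.3, -0.4]
opening: 0.348
finger_force: 0.0
```

```bash
python3 -m creep '[{"dx":0,"dy":0,"dz":0.01,"wx":0,"wy":0,"wz":0,"hand":-0.3},{"dx":0,"dy":0,"dz":0.02,"wx":0,"wy":0,"wz":0,"hand":-0.3},{"dx":0,"dy":0,"dz":0.02,"wx":0,"wy":0,"wz":0,"hand":-0.3}]'
```

```text
time_s: 6.65
position: [541.5, -4.5, 193.9]
tool_rot: [-3.141, -0.0, 1.677]
force: [-0.4, -0.0, -1.1]
opening: 0.355
finger_force: 0.0
```

```bash
python3 -m creep '[{"dx":0,"dy":0,"dz":0.01,"wx":0,"wy":0,"wz":0,"hand":-0.3},{"dx":0,"dy":0,"dz":0.02,"wx":0,"wy":0,"wz":0,"hand":-0.3},{"dx":0,"dy":0,"dz":0.02,"wx":0,"wy":0,"wz":0,"hand":-0.3}]'
```

```text
time_s: 6.95
position: [541.5, -4.5, 191.5]
tool_rot: [-3.141, 0.0, 1.677]
force: [0.3, 0.9, 0.3]
opening: 0.35
finger_force: 0.0
```

```bash
python3 -m creep '[{"dx":0,"dy":0,"dz":0.01,"wx":0,"wy":0,"wz":0,"hand":-0.3},{"dx":0,"dy":0,"dz":0.02,"wx":0,"wy":0,"wz":0,"hand":-0.3},{"dx":0,"dy":0,"dz":0.02,"wx":0,"wy":0,"wz":0,"hand":-0.3}]'
```

```text
time_s: 7.25
position: [541.5, -4.5, 189.1]
tool_rot: [-3.141, -0.0, 1.678]
force: [-0.6, 1.0, -0.7]
opening: 0.354
finger_force: 0.0
```

```bash
python3 -m creep '[{"dx":0,"dy":0,"dz":0.01,"wx":0,"wy":0,"wz":0,"hand":-0.3},{"dx":0,"dy":0,"dz":0.02,"wx":0,"wy":0,"wz":0,"hand":-0.3},{"dx":0,"dy":0,"dz":0.02,"wx":0,"wy":0,"wz":0,"hand":-0.3}]'
```

```text
time_s: 7.55
position: [541.6, -4.3, 186.9]
tool_rot: [3.141, -0.0, 1.677]
force: [-1.1, 2.5, 3.2]
opening: 0.353
finger_force: 1.9
```

```bash
python3 -m creep '[{"dx":0,"dy":0,"dz":0.01,"wx":0,"wy":0,"wz":0,"hand":-0.3},{"dx":0,"dy":0,"dz":0.02,"wx":0,"wy":0,"wz":0,"hand":-0.3},{"dx":0,"dy":0,"dz":0.02,"wx":0,"wy":0,"wz":0,"hand":-0.3}]'
```

```text
time_s: 7.85
position: [541.6, -4.4, 184.4]
tool_rot: [3.142, -0.0, 1.678]
force: [-0.3, 2.6, 3.5]
opening: 0.353
finger_force: 1.9
```

```bash
python3 -m creep '[{"dx":0,"dy":0,"dz":0.01,"wx":0,"wy":0,"wz":0,"hand":-0.3},{"dx":0,"dy":0,"dz":0.02,"wx":0,"wy":0,"wz":0,"hand":-0.3},{"dx":0,"dy":0,"dz":0.02,"wx":0,"wy":0,"wz":0,"hand":-0.3}]'
```

```text
time_s: 8.15
position: [541.6, -4.5, 181.9]
tool_rot: [-3.142, 0.0, 1.677]
force: [-0.1, 3.4, 4.1]
opening: 0.35
finger_force: 2.0
```

Contact felt at z≈188, with force rising about 0.2 N/mm. I go on pressing in small steps.

```bash
python3 -m creep '[{"dx":0,"dy":0,"dz":0.01,"wx":0,"wy":0,"wz":0,"hand":-0.3},{"dx":0,"dy":0,"dz":0.02,"wx":0,"wy":0,"wz":0,"hand":-0.3},{"dx":0,"dy":0,"dz":0.02,"wx":0,"wy":0,"wz":0,"hand":-0.3}]'
```

```text
time_s: 8.45
position: [541.6, -4.5, 179.5]
tool_rot: [-3.142, 0.0, 1.677]
force: [0.1, 2.4, 3.2]
opening: 0.351
finger_force: 1.9
```

```bash
python3 -m creep '[{"dx":0,"dy":0,"dz":0.01,"wx":0,"wy":0,"wz":0,"hand":-0.3},{"dx":0,"dy":0,"dz":0.02,"wx":0,"wy":0,"wz":0,"hand":-0.3},{"dx":0,"dy":0,"dz":0.02,"wx":0,"wy":0,"wz":0,"hand":-0.3}]'
```

```text
time_s: 8.75
position: [541.6, -4.5, 177.1]
tool_rot: [-3.142, 0.0, 1.677]
force: [0.2, 2.6, 3.6]
opening: 0.348
finger_force: 1.9
```

```bash
python3 -m creep '[{"dx":0,"dy":0,"dz":0.01,"wx":0,"wy":0,"wz":0,"hand":-0.3},{"dx":0,"dy":0,"dz":0.01,"wx":0,"wy":0,"wz":0,"hand":-0.3}]'
python3 - <<'E'
from bench import manip
import cv2,numpy as np
b=manip.camera('scene')['color'][160:300,270:430];c=cv2.imread('pics/scene0.png')[160:300,270:430]
f=lambda a:cv2.resize(a,None,fx=2.5,fy=2.5,interpolation=cv2.INTER_CUBIC)
cv2.imwrite('pics/p2.png',np.hstack([f(c),f(b)]))
E
```

```text
time_s: 8.95
position: [541.6, -4.6, 176.0]
tool_rot: [-3.142, 0.0, 1.677]
force: [1.3, 2.1, 3.9]
opening: 0.351
finger_force: 1.8
```

View pics/p2.png

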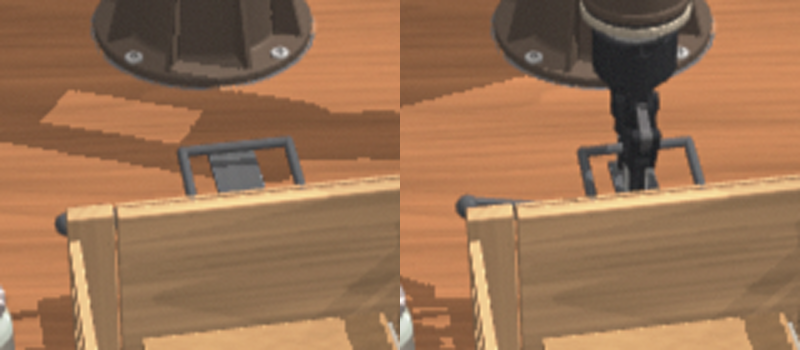

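The ball end rose from (62,223) to (66,206) in the crop, about 20 mm or 0.21 rad. So the fingers act on a shorter lever of about 55 mm; roughly 1.5 mm more gives about 0.24 rad, short of the stop.

```bash
python3 -m creep '[{"dx":0,"dy":0,"dz":0.006,"wx":0,"wy":0,"wz":0,"hand":-0.3},{"dx":0,"dy":0,"dz":0.012,"wx":0,"wy":0,"wz":0,"hand":-0.3},{"dx":0,"dy":0,"dz":0.012,"wx":0,"wy":0,"wz":0,"hand":-0.3}]'; python3 goal.py 0,0.05,0.1,0.15 174.5
python3 - <<'E'
from bench import manip
import cv2,numpy as np
def ball(c):
    g=cv2.cvtColor(c[215:262,285:305],cv2.COLOR_BGR2HSV); m=(g[...,1]<90)&(g[...,2]<130); v,u=np.nonzero(m); k=u<14
    return len(v),v[k].mean()+215,v[k].min()+215,u[k].min()+285
print(ball(cv2.imread('pics/scene0.png')),ball(manip.camera('scene')['color']))
E
```

```text
time_s: 9.3
position: [541.6, -4.6, 174.6]
tool_rot: [-3.142, 0.0, 1.677]
force: [-0.5, 1.0, 3.1]
opening: 0.352
finger_force: 1.7
0 goal [ 5.392e+02 -2.000e-01  1.745e+02] d [ 0.038 -0.016  0.001] w [-0.     0.    -0.013]
0.05 goal [531.4   2.2 174.5] d [ 0.065 -0.079  0.001] w [-0.     0.     0.082]
0.1 goal [523.7   5.  174.5] d [ 0.095 -0.14   0.001] w [-0.     0.     0.178]
0.15 goal [516.2   8.2 174.5] d [ 0.128 -0.199  0.001] w [-0.     0.     0.273]
9.3 [541.6  -4.6 174.6] [-3.142  0.     1.677] F [-0.5  1.   3.1] open 0.35
(31, np.float64(249.4516129032258), np.int64(246), np.int64(292)) (56, np.float64(240.8), np.int64(238), np.int64(293))
```

Ball up 8 px, about 0.25 rad, with no stop felt. Now I draw slowly along the gate's normal until the inner finger meets the bar.

```bash
python3 -m creep '[{"dx":0,"dy":-0.015,"dz":0,"wx":0,"wy":0,"wz":0,"hand":-0.3},{"dx":0,"dy":-0.03,"dz":0,"wx":0,"wy":0,"wz":0,"hand":-0.3},{"dx":0,"dy":-0.045,"dz":0,"wx":0,"wy":0,"wz":0,"hand":-0.3},{"dx":0,"dy":-0.06,"dz":0,"wx":0,"wy":0,"wz":0,"hand":-0.3},{"dx":0,"dy":-0.06,"dz":0,"wx":0,"wy":0,"wz":0,"hand":-0.3}]'
```

```text
time_s: 9.85
position: [534.1, -5.2, 174.7]
tool_rot: [-3.141, -0.0, 1.677]
force: [2.1, 3.8, 5.1]
opening: 0.355
finger_force: 2.5
```

```bash
python3 -m creep '[{"dx":0,"dy":-0.01,"dz":0,"wx":0,"wy":0,"wz":0,"hand":-0.3},{"dx":0,"dy":-0.02,"dz":0,"wx":0,"wy":0,"wz":0,"hand":-0.3},{"dx":0,"dy":-0.03,"dz":0,"wx":0,"wy":0,"wz":0,"hand":-0.3},{"dx":0,"dy":-0.03,"dz":0,"wx":0,"wy":0,"wz":0,"hand":-0.3}]'
```

```text
time_s: 10.25
position: [530.6, -5.6, 174.7]
tool_rot: [-3.141, -0.0, 1.677]
force: [1.8, 4.8, 3.7]
opening: 0.351
finger_force: 2.6
```

```bash
python3 -m creep '[{"dx":0,"dy":-0.01,"dz":0,"wx":0,"wy":0,"wz":0,"hand":-0.3},{"dx":0,"dy":-0.02,"dz":0,"wx":0,"wy":0,"wz":0,"hand":-0.3},{"dx":0,"dy":-0.03,"dz":0,"wx":0,"wy":0,"wz":0,"hand":-0.3},{"dx":0,"dy":-0.03,"dz":0,"wx":0,"wy":0,"wz":0,"hand":-0.3}]'
```

```text
time_s: 10.65
position: [527.0, -6.0, 174.6]
tool_rot: [-3.141, -0.0, 1.677]
force: [1.6, 4.9, 4.1]
opening: 0.35
finger_force: 2.6
```

```bash
python3 -m creep '[{"dx":0,"dy":-0.01,"dz":0,"wx":0,"wy":0,"wz":0,"hand":-0.3},{"dx":0,"dy":-0.02,"dz":0,"wx":0,"wy":0,"wz":0,"hand":-0.3},{"dx":0,"dy":-0.03,"dz":0,"wx":0,"wy":0,"wz":0,"hand":-0.3},{"dx":0,"dy":-0.03,"dz":0,"wx":0,"wy":0,"wz":0,"hand":-0.3}]'
python3 - <<'E'
from bench import manip
import cv2,numpy as np
b=manip.camera('scene')['color'][160:300,270:430];c=manip.camera('top')['color'][180:280,220:380]
f=lambda a:cv2.resize(a,(400,350),interpolation=cv2.INTER_CUBIC)
cv2.imwrite('pics/p3.png',np.hstack([f(c),f(b)]))
E
```

```text
time_s: 11.05
position: [523.5, -6.4, 174.6]
tool_rot: [-3.141, -0.0, 1.677]
force: [1.5, 4.1, 5.4]
opening: 0.352
finger_force: 2.7
```

View pics/p3.png

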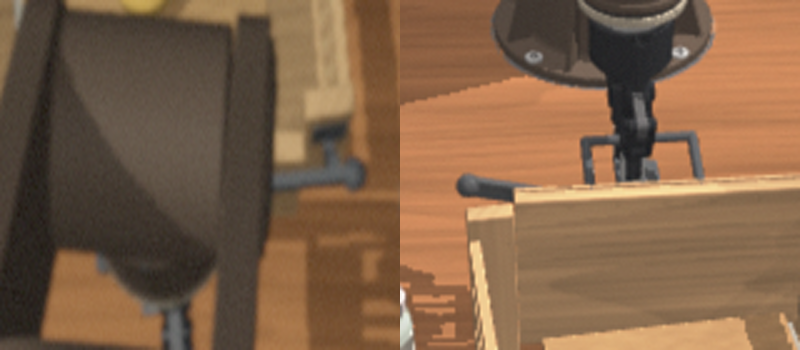

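The gate has come open: in the scene crop its free edge stands clear of the post and the bar (466,185) has passed over the lip. I continue along the arc with the paddle still held.

```bash
python3 goal.py 0.1,0.2,0.3 174.5
```

```text
0.1 goal [523.7   5.  174.5] d [0.094 0.011 0.001] w [-0.    -0.     0.178]
0.2 goal [508.8  11.7 174.5] d [ 0.163 -0.106  0.001] w [-0.    -0.     0.369]
0.3 goal [494.7  19.9 174.5] d [ 0.243 -0.215  0.001] w [-0.   -0.    0.56]
11.15 [523.5  -6.4 174.6] [-3.141 -0.     1.677] F [1.8 4.8 4.7] open 0.35
```

```bash
python3 -m creep '[{"dx":0.02,"dy":-0.02,"dz":0,"wx":0,"wy":0,"wz":0.06,"hand":-0.3},{"dx":0.04,"dy":-0.04,"dz":0,"wx":0,"wy":0,"wz":0.12,"hand":-0.3},{"dx":0.06,"dy":-0.06,"dz":0,"wx":0,"wy":0,"wz":0.18,"hand":-0.3},{"dx":0.08,"dy":-0.08,"dz":0,"wx":0,"wy":0,"wz":0.24,"hand":-0.3},{"dx":0.1,"dy":-0.1,"dz":0,"wx":0,"wy":0,"wz":0.3,"hand":-0.3},{"dx":0.12,"dy":-0.12,"dz":0,"wx":0,"wy":0,"wz":0.36,"hand":-0.3},{"dx":0.14,"dy":-0.145,"dz":0,"wx":0,"wy":0,"wz":0.42,"hand":-0.3},{"dx":0.17,"dy":-0.17,"dz":0,"wx":0,"wy":0,"wz":0.47,"hand":-0.3},{"dx":0.2,"dy":-0.19,"dz":0,"wx":0,"wy":0,"wz":0.52,"hand":-0.3},{"dx":0.23,"dy":-0.215,"dz":0,"wx":0,"wy":0,"wz":0.56,"hand":-0.3}]'; python3 goal.py 0.3,0.4,0.5,.6 174.5
python3 - <<'E'
from bench import manip
import cv2,numpy as np
b=manip.camera('scene')['color'][160:300,270:430];c=manip.camera('top')['color'][180:280,220:380]
f=lambda a:cv2.resize(a,(400,350),interpolation=cv2.INTER_CUBIC)
cv2.imwrite('pics/p4.png',np.hstack([f(c),f(b)]))
E
```

```text
time_s: 12.15
position: [494.6, 18.0, 174.5]
tool_rot: [-3.141, 0.001, 1.383]
force: [0.2, -0.6, 2.7]
opening: 0.352
finger_force: 1.4
0.3 goal [494.7  19.9 174.5] d [ 0.016 -0.002  0.   ] w [-0.001  0.001 -0.002]
0.4 goal [481.5  29.5 174.5] d [ 0.074 -0.125  0.   ] w [-0.001  0.002  0.189]
0.5 goal [469.3  40.3 174.5] d [ 0.144 -0.242  0.   ] w [-0.001  0.002  0.38 ]
.6 goal [458.3  52.3 174.5] d [ 0.225 -0.351  0.   ] w [-0.001  0.002  0.571]
12.15 [494.6  18.  174.5] [-3.141e+00  1.000e-03  1.383e+00] F [ 0.2 -0.6  2.7] open 0.35
```

View pics/p4.png

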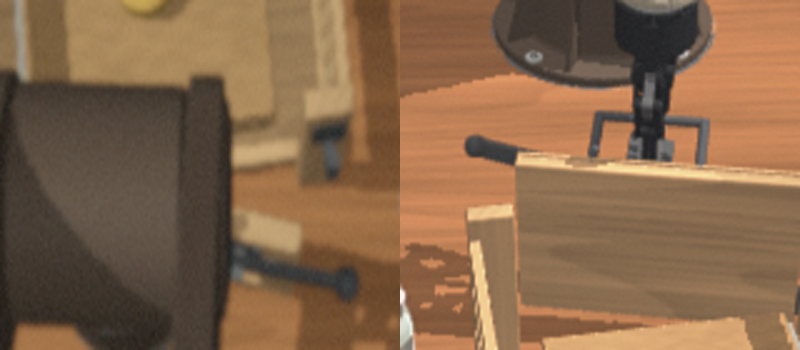

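The gate stands at about 0.3 rad, well clear of the catch. I ease the paddle up, staying hooked on the bar, and swing on.

```bash
python3 -m creep '[{"dx":0.0,"dy":-0.01,"dz":-0.03,"wx":0,"wy":0,"wz":0,"hand":-0.3},{"dx":0.01,"dy":-0.02,"dz":-0.06,"wx":0,"wy":0,"wz":0,"hand":-0.3},{"dx":0.016,"dy":-0.04,"dz":-0.09,"wx":0,"wy":0,"wz":0.04,"hand":-0.3},{"dx":0.03,"dy":-0.07,"dz":-0.12,"wx":0,"wy":0,"wz":0.09,"hand":-0.3},{"dx":0.05,"dy":-0.1,"dz":-0.13,"wx":0,"wy":0,"wz":0.14,"hand":-0.3},{"dx":0.074,"dy":-0.125,"dz":-0.13,"wx":0,"wy":0,"wz":0.19,"hand":-0.3},{"dx":0.09,"dy":-0.155,"dz":-0.13,"wx":0,"wy":0,"wz":0.24,"hand":-0.3},{"dx":0.11,"dy":-0.185,"dz":-0.13,"wx":0,"wy":0,"wz":0.29,"hand":-0.3},{"dx":0.125,"dy":-0.215,"dz":-0.13,"wx":0,"wy":0,"wz":0.34,"hand":-0.3},{"dx":0.144,"dy":-0.242,"dz":-0.13,"wx":0,"wy":0,"wz":0.38,"hand":-0.3}]'; python3 goal.py 0.6,0.7,0.8 190
```

```text
time_s: 13.25
position: [469.5, 40.8, 190.4]
tool_rot: [-3.142, 0.0, 1.183]
force: [0.1, -0.4, -0.8]
opening: 0.351
finger_force: 0.4
0.6 goal [458.3  52.3 190. ] d [ 0.054 -0.123  0.003] w [-0.     0.     0.189]
0.7 goal [448.4  65.4 190. ] d [ 0.123 -0.24   0.003] w [-0.    0.    0.38]
0.8 goal [440.   79.3 190. ] d [ 0.204 -0.349  0.003] w [-0.     0.     0.571]
13.25 [469.5  40.8 190.4] [-3.142  0.     1.183] F [ 0.1 -0.4 -0.8] open 0.35
```

```bash
python3 -m creep '[{"dx":0.015,"dy":-0.037,"dz":0,"wx":0,"wy":0,"wz":0.06,"hand":-0.3},{"dx":0.03,"dy":-0.08,"dz":0,"wx":0,"wy":0,"wz":0.12,"hand":-0.3},{"dx":0.054,"dy":-0.12,"dz":0,"wx":0,"wy":0,"wz":0.19,"hand":-0.3},{"dx":0.075,"dy":-0.16,"dz":0,"wx":0,"wy":0,"wz":0.25,"hand":-0.3},{"dx":0.1,"dy":-0.2,"dz":0,"wx":0,"wy":0,"wz":0.32,"hand":-0.3},{"dx":0.123,"dy":-0.24,"dz":0,"wx":0,"wy":0,"wz":0.38,"hand":-0.3},{"dx":0.15,"dy":-0.28,"dz":0,"wx":0,"wy":0,"wz":0.44,"hand":-0.3},{"dx":0.176,"dy":-0.315,"dz":0,"wx":0,"wy":0,"wz":0.51,"hand":-0.3},{"dx":0.204,"dy":-0.35,"dz":0,"wx":0,"wy":0,"wz":0.57,"hand":-0.3},{"dx":0.204,"dy":-0.35,"dz":0,"wx":0,"wy":0,"wz":0.57,"hand":-0.3}]'; python3 goal.py 0.8,0.9,1.1 190
```

```text
time_s: 14.25
position: [439.6, 79.5, 190.3]
tool_rot: [-3.141, 0.0, 0.886]
force: [-0.6, -0.4, 0.2]
opening: 0.349
finger_force: 0.0
0.8 goal [440.   79.3 190. ] d [0.    0.003 0.003] w [-0.     0.     0.004]
0.9 goal [433.  94. 190.] d [ 0.059 -0.12   0.003] w [-0.     0.     0.195]
1.1 goal [423.5 125.2 190. ] d [ 0.21  -0.345  0.003] w [-0.     0.     0.576]
14.25 [439.6  79.5 190.3] [-3.141  0.     0.886] F [-0.6 -0.4  0.2] open 0.35
```

```bash
python3 -m creep '[{"dx":0.015,"dy":-0.037,"dz":0,"wx":0,"wy":0,"wz":0.06,"hand":-0.3},{"dx":0.03,"dy":-0.08,"dz":0,"wx":0,"wy":0,"wz":0.12,"hand":-0.3},{"dx":0.054,"dy":-0.12,"dz":0,"wx":0,"wy":0,"wz":0.19,"hand":-0.3},{"dx":0.075,"dy":-0.16,"dz":0,"wx":0,"wy":0,"wz":0.25,"hand":-0.3},{"dx":0.1,"dy":-0.2,"dz":0,"wx":0,"wy":0,"wz":0.32,"hand":-0.3},{"dx":0.123,"dy":-0.24,"dz":0,"wx":0,"wy":0,"wz":0.38,"hand":-0.3},{"dx":0.15,"dy":-0.28,"dz":0,"wx":0,"wy":0,"wz":0.44,"hand":-0.3},{"dx":0.176,"dy":-0.315,"dz":0,"wx":0,"wy":0,"wz":0.51,"hand":-0.3},{"dx":0.204,"dy":-0.35,"dz":0,"wx":0,"wy":0,"wz":0.57,"hand":-0.3},{"dx":0.204,"dy":-0.35,"dz":0,"wx":0,"wy":0,"wz":0.57,"hand":-0.3}]'; python3 goal.py 1.1,1.2,1.4 190
python3 - <<'E'
from bench import manip
import cv2,numpy as np
cv2.imwrite('pics/p5.png',cv2.resize(manip.camera('scene')['color'][100:340,250:570],(800,600)))
E
```

```text
time_s: 15.25
position: [422.9, 124.9, 190.3]
tool_rot: [-3.142, -0.0, 0.589]
force: [-0.6, -0.3, 1.0]
opening: 0.349
finger_force: 0.0
1.1 goal [423.5 125.2 190. ] d [0.005 0.    0.003] w [-0.    -0.     0.009]
1.2 goal [421.2 141.4 190. ] d [ 0.064 -0.122  0.003] w [-0.  -0.   0.2]
1.4 goal [421.3 174.  190. ] d [ 0.216 -0.347  0.003] w [-0.    -0.     0.582]
15.25 [422.9 124.9 190.3] [-3.142 -0.     0.589] F [-0.6 -0.3  1. ] open 0.35
```

View pics/p5.png

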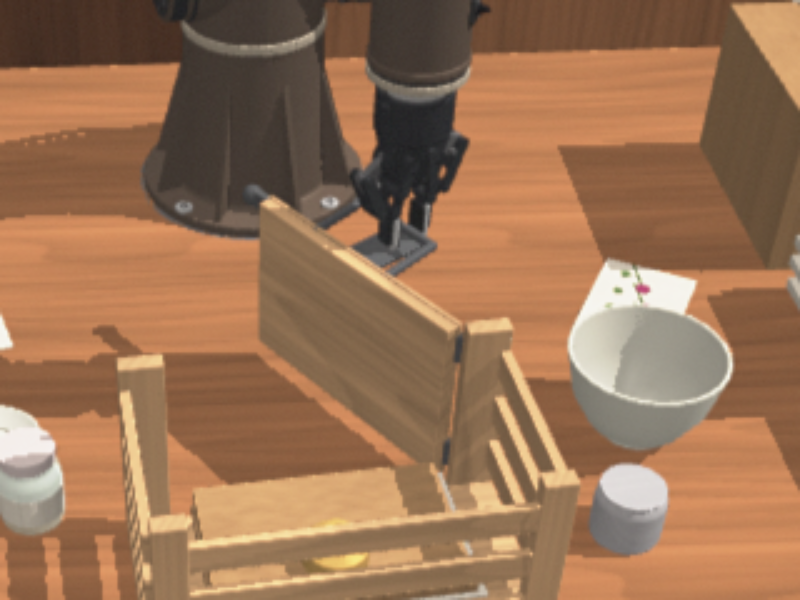

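The fingers still straddle the bar at (400,245), with the gate at about 1.05 rad and well clear of the bowl. Continuing.

```bash
python3 -m creep '[{"dx":0.015,"dy":-0.037,"dz":0,"wx":0,"wy":0,"wz":0.06,"hand":-0.3},{"dx":0.03,"dy":-0.08,"dz":0,"wx":0,"wy":0,"wz":0.12,"hand":-0.3},{"dx":0.054,"dy":-0.12,"dz":0,"wx":0,"wy":0,"wz":0.19,"hand":-0.3},{"dx":0.075,"dy":-0.16,"dz":0,"wx":0,"wy":0,"wz":0.25,"hand":-0.3},{"dx":0.1,"dy":-0.2,"dz":0,"wx":0,"wy":0,"wz":0.32,"hand":-0.3},{"dx":0.123,"dy":-0.24,"dz":0,"wx":0,"wy":0,"wz":0.38,"hand":-0.3},{"dx":0.15,"dy":-0.28,"dz":0,"wx":0,"wy":0,"wz":0.44,"hand":-0.3},{"dx":0.176,"dy":-0.315,"dz":0,"wx":0,"wy":0,"wz":0.51,"hand":-0.3},{"dx":0.204,"dy":-0.35,"dz":0,"wx":0,"wy":0,"wz":0.57,"hand":-0.3},{"dx":0.204,"dy":-0.35,"dz":0,"wx":0,"wy":0,"wz":0.57,"hand":-0.3}]'; python3 goal.py 1.4,1.7,1.72 190
```

```text
time_s: 16.3
position: [420.2, 173.3, 190.3]
tool_rot: [3.142, -0.0, 0.291]
force: [-0.8, -0.9, -0.1]
opening: 0.347
finger_force: 0.0
1.4 goal [421.3 174.  190. ] d [ 0.011 -0.003  0.002] w [ 0.    -0.     0.013]
1.7 goal [433.7 221.2 190. ] d [ 0.222 -0.35   0.002] w [ 0.    -0.     0.585]
1.72 goal [435.  224.2 190. ] d [ 0.239 -0.371  0.002] w [ 0.    -0.     0.624]
16.3 [420.2 173.3 190.3] [ 3.142 -0.     0.291] F [-0.8 -0.9 -0.1] open 0.35
```

```bash
python3 -m creep '[{"dx":0.015,"dy":-0.037,"dz":0,"wx":0,"wy":0,"wz":0.06,"hand":-0.3},{"dx":0.03,"dy":-0.08,"dz":0,"wx":0,"wy":0,"wz":0.12,"hand":-0.3},{"dx":0.054,"dy":-0.12,"dz":0,"wx":0,"wy":0,"wz":0.19,"hand":-0.3},{"dx":0.075,"dy":-0.16,"dz":0,"wx":0,"wy":0,"wz":0.25,"hand":-0.3},{"dx":0.1,"dy":-0.2,"dz":0,"wx":0,"wy":0,"wz":0.32,"hand":-0.3},{"dx":0.123,"dy":-0.24,"dz":0,"wx":0,"wy":0,"wz":0.38,"hand":-0.3},{"dx":0.15,"dy":-0.275,"dz":0,"wx":0,"wy":0,"wz":0.44,"hand":-0.3},{"dx":0.176,"dy":-0.305,"dz":0,"wx":0,"wy":0,"wz":0.51,"hand":-0.3},{"dx":0.204,"dy":-0.335,"dz":0,"wx":0,"wy":0,"wz":0.57,"hand":-0.3},{"dx":0.204,"dy":-0.35,"dz":0,"wx":0,"wy":0,"wz":0.57,"hand":-0.3}]'; python3 goal.py 1.7 190
python3 - <<'E'
from bench import manip
import cv2,numpy as np
cv2.imwrite('pics/p6.png',cv2.resize(manip.camera('scene')['color'][100:340,250:570],(800,600)))
E
```

```text
time_s: 17.3
position: [431.7, 220.3, 190.2]
tool_rot: [3.142, -0.0, -0.007]
force: [-0.2, 1.2, 0.9]
opening: 0.347
finger_force: 0.0
1.7 goal [433.7 221.2 190. ] d [ 0.016 -0.008  0.002] w [ 0.    -0.     0.016]
17.3 [431.7 220.3 190.2] [ 3.142 -0.    -0.007] F [-0.2  1.2  0.9] open 0.35
```

View pics/p6.png

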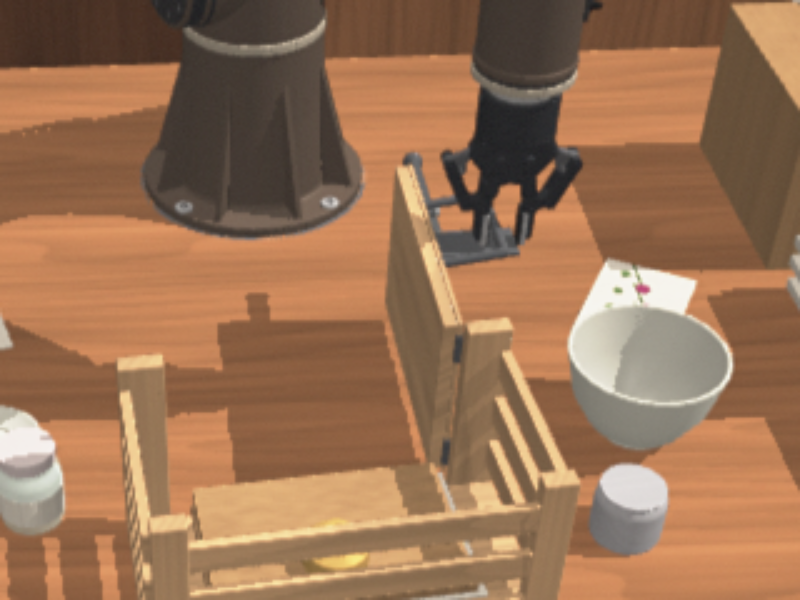

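Run:
```python
from bench import manip
from h import *
P=np.load('P.npy');S=manip.camera('scene')
for th in(0,1.45,1.5,1.55,1.6,1.65,1.7):
    c,s=np.cos(-th),np.sin(-th)
    q=lambda a,b,z:px(S,W((-118+c*a-s*b,136+s*a+c*b,z),P)).round(1)
    print(th,'ball',q(-15,-317,182),'pull ends',q(-62,-101,209),q(-62,-201,209))
```

```text
0 ball [295.1 248.9] pull ends [384.8 217.5] [342.4 221.8]
1.45 ball [392.5 166.1] pull ends [441.9 199.9] [426.1 177.8]
1.5 ball [398.2 165.4] pull ends [444.4 200.3] [430.3 177.9]
1.55 ball [404.  164.9] pull ends [446.8 200.8] [434.5 178.1]
1.6 ball [409.8 164.5] pull ends [449.2 201.3] [438.7 178.4]
1.65 ball [415.7 164.3] pull ends [451.6 201.9] [442.9 178.8]
1.7 ball [421.6 164.2] pull ends [454.  202.6] [447.1 179.4]
```

Gate at about 1.64 rad (ball end at column 415). I back off 3 mm from the bar and lift straight out.

```bash
python3 -m creep '[{"dx":0,"dy":0.025,"dz":0,"wx":0,"wy":0,"wz":0,"hand":-0.3},{"dx":0,"dy":0.025,"dz":0,"wx":0,"wy":0,"wz":0,"hand":-0.3},{"dx":0,"dy":0.025,"dz":-0.08,"wx":0,"wy":0,"wz":0,"hand":-0.3},{"dx":0,"dy":0.025,"dz":-0.16,"wx":0,"wy":0,"wz":0,"hand":-0.3},{"dx":0,"dy":0.025,"dz":-0.3,"wx":0,"wy":0,"wz":0,"hand":-0.3},{"dx":0,"dy":0.025,"dz":-0.5,"wx":0,"wy":0,"wz":0,"hand":-0.3},{"dx":0,"dy":0.025,"dz":-0.7,"wx":0,"wy":0,"wz":0,"hand":-0.3},{"dx":0,"dy":0.025,"dz":-0.9,"wx":0,"wy":0,"wz":0,"hand":-0.3},{"dx":0,"dy":0.025,"dz":-0.9,"wx":0,"wy":0,"wz":0,"hand":-0.3}]'
python3 - <<'E'
from bench import manip
import cv2
cv2.imwrite('pics/p7.png',cv2.resize(manip.camera('scene')['color'][100:340,250:570],(800,600)))
E
```

```text
time_s: 18.3
position: [433.0, 218.1, 302.1]
tool_rot: [-3.139, -0.005, -0.008]
force: [0.0, 0.5, -0.1]
opening: 0.347
finger_force: 0.0
```

View pics/p7.png

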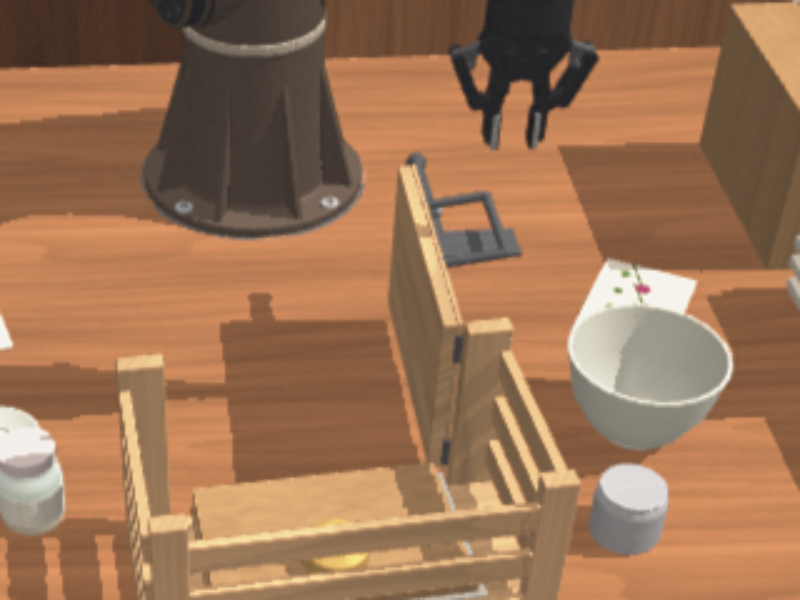

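The gate stands open (ball end at (417,160) in the crop, about 1.65 rad). The gripper is clear above it at (515,110), and the bowl and tin are undisturbed.

```bash
python3 -c "
from bench import manip; print(manip.job_done())"
```

```text
the job is handed in; nothing more can be done
None
```

I unlatched the gate by feel, swung it open to about 1.65 rad (just past square) and let go. The arm is clear, nothing else in view looked disturbed, and I handed the job in at about 18 s; no verdict came back.

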